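# Snap the raised deck onto the game stage

### The job

Set up the raised level of the board game: pick up the long deck (the oblong plywood board with a hole in each corner and a little wooden tower in the middle), lower it over the four standoffs of the dark wooden stage so that one standoff comes up through each hole, and press it down evenly until all four have clicked through and it sits level and fully home. Do not drop it on from a height, and leave the small square deck where it lies. Let go at the end.

Things in the scene. Friction and masses are not known exactly. Their poses are not given: they have to be found in the camera images.
- long_deck: The deck to fit: loose plywood board 120 (x) x 170 (y) x 8 mm, 140 to 240 g, a round 30 mm hole through each corner at x = +-40, y = +-64 mm. In its middle a solid wooden tower, 36 (x) x 48 (y) mm, flat top 58 mm above the board's underside: pinch it across the 36 mm (along x); press on its top. Origin: centre of the underside, z up. Lies flat on the table; fits either way round.
- square_deck: The wrong deck, a bystander: loose plywood board 110 x 110 x 8 mm with the same kind of tower and four 30 mm holes at x = +-34, y = +-34 mm; it does not fit the stage. Origin: centre of its underside.
- stage: Dark wooden plate screwed to the table, 160 (x) x 210 (y) x 12 mm, with four grey plastic snap standoffs at x = +-40, y = +-64 mm (the long deck's hole pattern). Origin: centre of the plate's underside, z up. Each standoff: seat collar, 26 mm shank, springy bulging head (34 mm wide along y, centre 38 mm above the origin), tapered point (4 mm wide tip, 68 mm above the origin).
- stage_seat (a point): Point in the stage's middle, level with the collar tops, 22 mm above the stage's origin, axes as the stage: the long deck's origin comes here when home. A deck let go on the points slides down and stops on the bulging heads, its underside 22 mm above this point; a push of about 10 to 15 N on the tower then snaps it down home and the heads spring back over it.
Not all that is in view belongs to the job. Leave any purple look-alike of the long_deck alone.

How it is judged:
By the outcome, as a careful person would: the job done as asked, in the order asked, and still so for the second after the job is handed in, with the robot touching nothing.
It also fails if it takes over 45 s, if anything falls off the work surface, if the arm or the gripper's body presses on something with over 40 N, if the wrist force passes 120 N, or if a joint passes its speed limit or range.

### The arm

A 6-joint arm with a two-finger parallel gripper is mounted at the origin on the work surface. World frame = base frame: x ahead of the robot, y to its left, z up, the work surface at z = 0. Lengths are in m, angles in rad, forces in N, time in s.
With the tool pointing down it reaches from about 0.275 to 0.825 m from the base axis. Payload 4.9 kg.
Tool frame: the origin (TCP) lies at the centre of the arm's flange, where the gripper is bolted on; the fingertips stand 173 mm ahead of it and the grasp point (between the pads) lies 155 mm ahead of it; z points along the fingers, x is the direction in which the jaws open and shut, and the axes are right-handed (so a half turn about z gives the same grasp; the last joint's range is limited). The gripper opens to 85 mm and grips with 20 to 120 N. Pads are 22 mm wide; open, the fingers measure 114 mm over their backs; the gripper's body (76 mm by 85 mm) begins 54 mm behind the grasp point. The pads swing forward as they close: fully open they stand 13 mm farther back than shut.
Start: joints at [1.029, 0.326, -0.193, 1.052, 0, 1.437], TCP at [0.218, 0.505, 0.405] pointing down, gripper open.
Joint ranges: [-2.65, 2.65], [-0.97, 1.79], [-1.3, 1.35], [-1.93, 2.1], [-1.47, 1.37], [-3.14, 3.14]. Speed limits (rad/s): [2.57, 2.57, 3.14, 3.14, 3.14, 3.14].

### API

Orientations are given as a 3x3 rotation matrix whose columns are the frame's x, y, z axes.
In Python, from rig import sensors, snapshot, camera_params, job gives the robot as it stands.
- The arm moves only by the tool play_rows, never from a script. Its argument "steps" is a list of rows, each an object with "travel": the shift along the tool's x, y, z in cm, a list of three; "turn": the turn about the tool's z in rad. A call has 1 to 20 rows; each row is the pose to reach, as a shift and turn from the pose commanded when the call began, along the tool's axes at that moment; what a row does not reach only later rows make up. A row lasts 1/10 s, in which the tool goes at most 50 mm and 8.59 degrees, less where a joint would pass 70% of its speed; a pose out of reach is approached as far as the arm can. A call with a gripper value outside its range is refused whole. "hand" is the opening, from 0 (shut) to 1 (fully open), set as the call begins (left out, the last holds). The fingers move at their own pace and stop on an object; "force" is the grip in N (left out, the last holds). Time passes only in rows, so rows that repeat a pose let the fingers close. It gives the time, the measured TCP pose, the force and the opening at its end, in the units of the state.
- sensors.observe(): the state, without advancing time (a new reading comes with each control period).
- snapshot(name): name is "scene" or "top"; returns the picture (400x640x3 uint8, red, green, blue); there is no depth.
- camera_params(name): a dict with "fx", "fy", "cx", "cy" (pixels), "extrinsics" (4x4, takes a point from world to camera coordinates). Camera axes: x right, y up, looking along -z (the intrinsics and any distortion apply to the point x, -y, -z); pixel columns grow to the right and rows downward; lengths in m; the calibration is good to about 2 mm. A picture is of the moment at which its call begins. camera_params takes no time and is no camera call.
- job.finish_job(): hands the job in, once; it reports no verdict.
The state is a dict: "time_s": time; "qpos": joint angles; "joint_velocities": joint speeds; "effort": joint torques, N m; "tool_pos": TCP position; "orientation": TCP orientation; "wrist_force": force on the tool from outside, world axes, zero at the start; "torque": the same for the moment, N m; "width": finger opening in m.
Only numpy, scipy, OpenCV 4.12 (cv2) and the standard library are available. Lean on these libraries where they do the work, as an engineer would, in place of code of your own. Each camera call takes 0.05 s, during which the arm holds its last target.

## Working session

There is one attempt and no reset: what is moved stays moved. The work goes in short steps, Python scripts to look and compute and a tool call to move; the robot and the scene stay as the last step left them, time stands still between calls to the robot, and variables do not carry over. Pictures are saved under pics/ and viewed, and the job is handed in when it is done.

Besides the shell and the picture viewer there is one more tool, called by a JSON object that holds its "fn" and its "kwargs", one argument or row to a line. play_rows: Moves the arm, as the interface text tells. Its arguments: {"type":"object","properties":{"steps":{"type":"array"},"hand":{"type":"number"},"force":{"type":"number"}},"required":["steps"]}

```bash
mkdir -p pics; ls
python3 - <<'E'
from rig import sensors, snapshot, camera_params
import cv2,numpy as np
for n in("scene","top"):
    cv2.imwrite(f"pics/{n}0.png",cv2.cvtColor(snapshot(n),cv2.COLOR_RGB2BGR))
    p=camera_params(n);print(n,{k:(np.round(v,4).tolist()) for k,v in p.items()})
s=sensors.observe();print(s)
E
```

```text
pics
scene {'fx': 504.0364, 'fy': 504.0364, 'cx': 324.3656, 'cy': 202.4761, 'extrinsics': [[0.5818, 0.8133, 0.0049, -0.2562], [-0.4948, 0.3491, 0.7958, 0.1908], [0.6455, -0.4655, 0.6055, -1.5514], [0.0, 0.0, 0.0, 1.0]]}
top {'fx': 459.9857, 'fy': 459.9857, 'cx': 321.8783, 'cy': 207.1954, 'extrinsics': [[0.0122, -0.9999, 0.0008, -0.037], [0.9941, 0.0122, 0.1073, -0.4606], [-0.1073, -0.0005, 0.9942, -0.937], [0.0, 0.0, 0.0, 1.0]]}
{'time_s': 0.1, 'qpos': array([ 1.02879001e+00,  3.26880247e-01, -1.93496510e-01,  1.05202749e+00,
        1.38979798e-05,  1.43656550e+00]), 'joint_velocities': array([-0.00044493, -0.00039343,  0.0027495 , -0.00130491, -0.0007679 ,
       -0.00183192]), 'effort': array([ 2.37628428e-04, -4.44240296e+01,  2.63036782e+01,  7.89032289e-03,
       -1.48884810e-04,  4.87757376e-06]), 'tool_pos': array([0.2179787 , 0.50467362, 0.40396943]), 'orientation': array([[ 3.96567537e-01,  9.18005164e-01, -8.41360242e-04],
       [ 9.18004170e-01, -3.96568364e-01, -1.37029513e-03],
       [-1.59159486e-03, -2.28957644e-04, -9.99998707e-01]]), 'wrist_force': array([-0.13628666,  1.51351376,  0.04306576]), 'torque': array([ 0.0330438 , -0.00046321,  0.0285001 ]), 'width': 0.08549300344736058}
```

View pics/scene0.png

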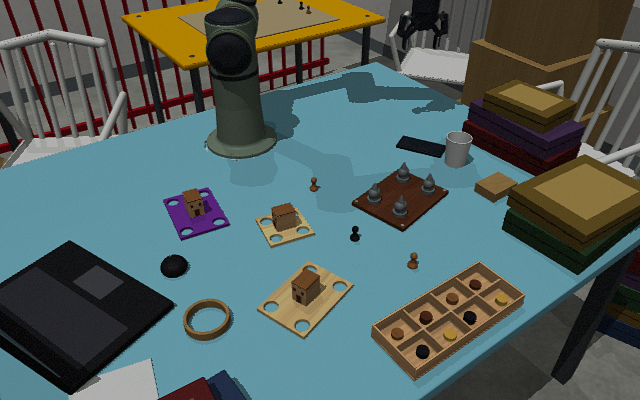

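View pics/top0.png

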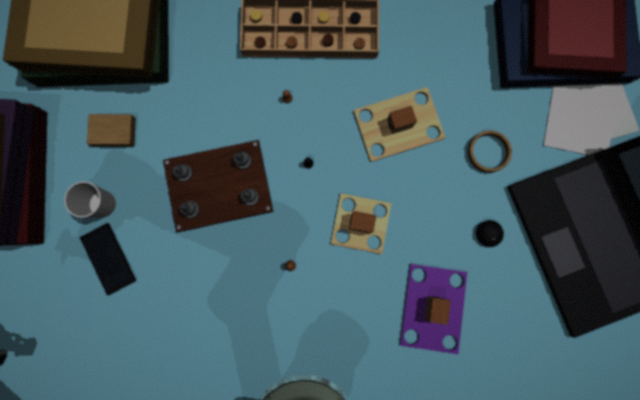

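The top view shows three candidates. The plain oblong plywood board at (399,123) is the long deck, since it is about 120x170 with holes in its corners. The plain square board at (361,223) is the bystander, and the purple one at (433,308) is the look-alike to leave alone. I'll confirm this in a crop and measure.

```bash
cat > h.py <<'E'
import numpy as np,cv2
from rig import camera_params
def ray(n,u,v):
    p=camera_params(n);E=np.array(p["extrinsics"]);R=E[:3,:3];t=E[:3,3]
    d=np.array([(u-p["cx"])/p["fx"],-(v-p["cy"])/p["fy"],-1.]);return -R.T@t,R.T@d
def onz(n,u,v,z):
    c,d=ray(n,u,v);return c+d*(z-c[2])/d[2]
def proj(n,P):
    p=camera_params(n);E=np.array(p["extrinsics"]);q=E[:3,:3]@np.array(P)+E[:3,3]
    return np.array([p["cx"]-p["fx"]*q[0]/q[2],p["cy"]+p["fy"]*q[1]/q[2]])
def tri(u1,u2):
    (c1,d1),(c2,d2)=ray("top",*u1),ray("scene",*u2)
    A=np.stack([d1,-d2],1);s=np.linalg.lstsq(A,c2-c1,rcond=None)[0]
    a,b=c1+s[0]*d1,c2+s[1]*d2
    return (a+b)/2,np.linalg.norm(a-b)
E
python3 - <<'E'
from h import *
t=cv2.imread("pics/top0.png");s=cv2.imread("pics/scene0.png")
a=cv2.resize(t[75:175,340:460],None,fx=5,fy=5,interpolation=cv2.INTER_CUBIC)
cv2.imwrite("pics/deck_t.png",a)
cv2.imwrite("pics/stage_t.png",cv2.resize(t[130:240,155:285],None,fx=5,fy=5,interpolation=cv2.INTER_CUBIC))
cv2.imwrite("pics/stage_s.png",cv2.resize(s[150:235,340:460],None,fx=6,fy=6,interpolation=cv2.INTER_CUBIC))
cv2.imwrite("pics/deck_s.png",cv2.resize(s[250:345,245:365],None,fx=6,fy=6,interpolation=cv2.INTER_CUBIC))
h=cv2.cvtColor(t,cv2.COLOR_BGR2HSV)
for p in[(399,145),(375,110),(402,119),(365,115),(361,240),(220,180),(300,200),(183,173),(250,196)]:print(p,h[p[1],p[0]])
E
```

```text
(399, 145) [ 20 103 148]
(375, 110) [ 25  90 147]
(402, 119) [ 11 155  84]
(365, 115) [ 97 101 142]
(361, 240) [ 23  94 147]
(220, 180) [  8 170  48]
(300, 200) [ 97 104 142]
(183, 173) [90 15 50]
(250, 196) [105  13  39]
```

View pics/deck_t.png

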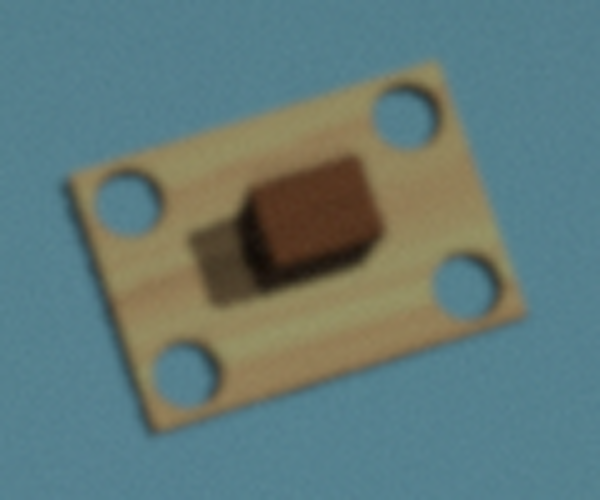

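View pics/stage_t.png

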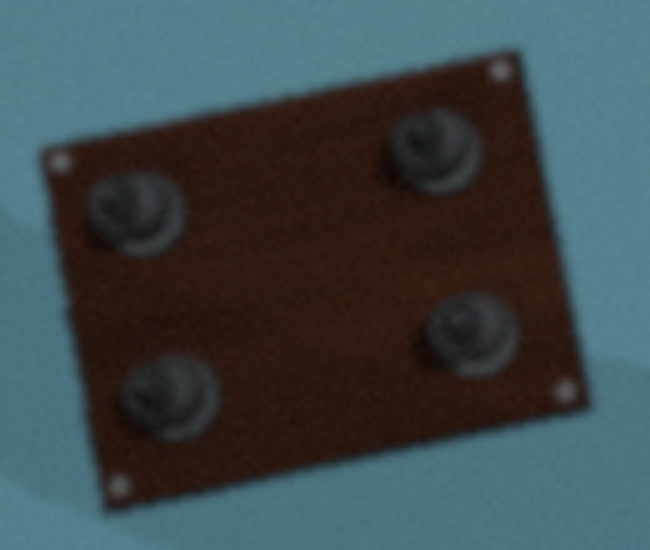

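View pics/stage_s.png

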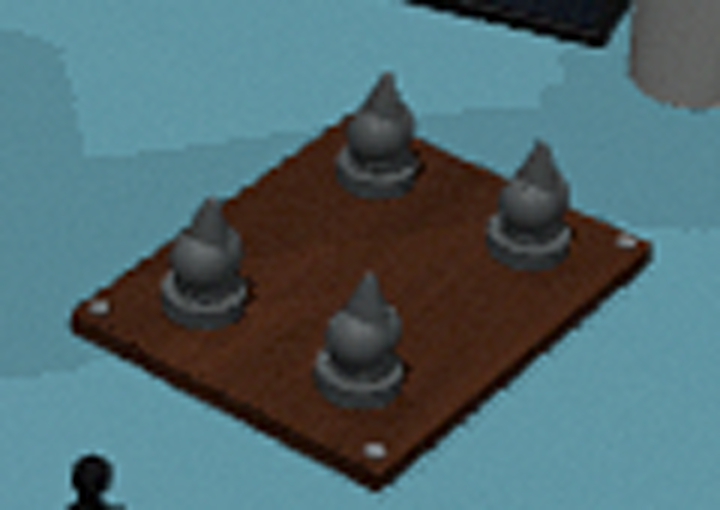

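View pics/deck_s.png

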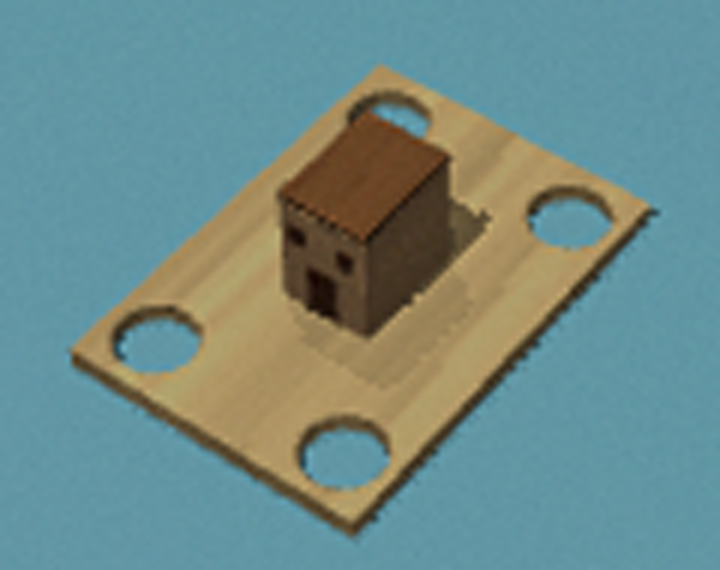

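The crops confirm it: (399,123) in top is the oblong plain plywood board with corner holes and a brown tower. The stage has its four standoffs around (218,186). Next I'll measure both.

```bash
cat > meas.py <<'E'
from h import *
def sub(mask,gate):
    m=np.zeros_like(mask);x0,y0,x1,y1=gate;m[y0:y1,x0:x1]=mask[y0:y1,x0:x1];return m
def board(n,mask,z,tag):
    cs,_=cv2.findContours(mask,cv2.RETR_EXTERNAL,cv2.CHAIN_APPROX_NONE);c=max(cs,key=cv2.contourArea)
    W=np.array([onz(n,u,v,z)[:2] for u,v in c[:,0]])
    r=cv2.minAreaRect((W*1000).astype(np.float32));b=cv2.boxPoints(r)
    # long axis direction
    e=[b[1]-b[0],b[2]-b[1]];L=max(e,key=np.linalg.norm)
    a=np.degrees(np.arctan2(L[1],L[0]))
    print(tag,n,"centre mm",np.round(r[0],1),"size",np.round(r[1],1),"long axis deg",round((a+180)%180,2))
E
python3 - <<'E'
from meas import *
t=cv2.imread("pics/top0.png");s=cv2.imread("pics/scene0.png")
for n,im,gd,gs in(("top",t,(340,75,460,170),(155,130,285,240)),("scene",s,(245,250,365,345),(340,150,460,235))):
    h=cv2.cvtColor(im,cv2.COLOR_BGR2HSV)
    blue=cv2.inRange(h,(85,60,85),(110,255,255))
    ply=cv2.bitwise_not(blue)
    board(n,sub(ply,gd),.008,"deck")
    hs=sub(blue,(gd))
    cs,_=cv2.findContours(hs,cv2.RETR_LIST,cv2.CHAIN_APPROX_NONE)
    C=[]
    for c in cs:
        if 30<cv2.contourArea(c)<400:
            m=cv2.moments(c);C.append((m["m10"]/m["m00"],m["m01"]/m["m00"]));
    P=np.array([onz(n,u,v,.004) for u,v in C])
    print("holes",np.round(C,1).tolist(),np.round(P[:,:2]*1000,1).tolist(),"mean",P.mean(0).round(4))
    brown=cv2.inRange(h,(0,100,15),(18,255,75)) if n=="top" else cv2.inRange(h,(0,100,15),(18,255,120))
    brown=cv2.morphologyEx(sub(brown,gs),cv2.MORPH_CLOSE,np.ones((5,5)))
    board(n,brown,.012,"stage")
    # tower roof
    roof=cv2.inRange(h,(5,130,60),(16,255,110))
    roof=sub(roof,gd);cs,_=cv2.findContours(roof,cv2.RETR_EXTERNAL,cv2.CHAIN_APPROX_NONE);c=max(cs,key=cv2.contourArea)
    board(n,roof,.058,"tower")
# seat direction sanity
E
```

```text
deck top centre mm [ 647.4 -195.8] size [123.9 175.6] long axis deg 108.39
holes [[376.8, 149.6], [432.6, 132.1], [365.2, 115.2], [420.6, 98.1]] [[590.2, -148.7], [630.5, -270.2], [666.5, -123.4], [706.4, -244.9]] mean [ 0.6484 -0.1968  0.004 ]
stage top centre mm [506.7 192. ] size [154.  204.2] long axis deg 103.01
tower top centre mm [ 647.1 -195.9] size [35.  46.7] long axis deg 107.83
deck scene centre mm [ 649.7 -196.7] size [125.4 175.4] long axis deg 108.43
holes [[301.9, 326.0], [270.8, 307.3], [339.5, 286.8]] [[705.6, -243.5], [630.0, -268.6], [665.4, -121.9]] mean [ 0.667  -0.2114  0.004 ]
stage scene centre mm [511.6 190.4] size [163.  217.4] long axis deg 102.76
tower scene centre mm [ 649.8 -197.9] size [37.9 50.3] long axis deg 110.02
```

Run:
```python
from meas import *
c=lambda p,f,o:((p[0]+.5)/f-.5+o[0],(p[1]+.5)/f-.5+o[1])
f=lambda L,fa,o,n,z:np.array([onz(n,*c(p,fa,o),z)[:2] for p in L])*1000
def rep(tag,P,):
    # order: two long-side pairs
    print(tag,P.round(1).tolist(),"mean",P.mean(0).round(1))
    d1=P[1]-P[0];d2=P[3]-P[2]
    for d in(d1,d2):print("  len",np.linalg.norm(d).round(1),"ang",np.degrees(np.arctan2(d[1],d[0]))%180)
rep("screws top",f([(61,162),(501,70),(120,487),(566,391)],5,(155,130),"top",.0125))
P=f([(98,307),(375,451),(627,242)],6,(340,150),"scene",.0125);print("screw scene",P.round(1), "mid of diag",(P[0]+P[2])/2)
rep("tips scene",f([(210,199),(387,74),(370,273),(540,142)],6,(340,150),"scene",.067))
# collars in top: gray blobs -> top of collar at 22mm
t=cv2.imread("pics/top0.png");h=cv2.cvtColor(t,cv2.COLOR_BGR2HSV)
g=sub(cv2.inRange(h,(0,0,15),(179,90,110)),(160,135,280,235))
cs,_=cv2.findContours(g,cv2.RETR_EXTERNAL,cv2.CHAIN_APPROX_NONE)
for q in cs:
    if cv2.contourArea(q)>60:print("collar",cv2.minEnclosingCircle(q),cv2.contourArea(q),(onz("top",*cv2.minEnclosingCircle(q)[0],.022)*1000).round(1))
# predicted points
for cx,cy,a in((509,191.5,102.9),):
    a=np.radians(a);y=np.array([np.cos(a),np.sin(a)]);x=np.array([y[1],-y[0]])
    for i in(1,-1):
        for j in(1,-1):
            P=np.array([cx,cy])+x*40*i+y*64*j
            print(P.round(1),"tip top",proj("top",[*P/1000,.068]).round(1),"scene",proj("scene",[*P/1000,.068]).round(1))
```

```text
screws top [[555.6, 301.7], [598.1, 114.5], [416.7, 270.1], [459.7, 83.1]] mean [507.5 192.3]
  len 191.9 ang 102.80071439336923
  len 191.8 ang 102.94989374500135
screw scene [[457.9  86.5]
 [597.2 117.7]
 [554.7 306. ]] mid of diag [506.31370846 196.24508074]
tips scene [[481.5, 124.2], [452.9, 250.2], [558.5, 143.3], [530.3, 267.0]] mean [505.8 196.2]
  len 129.3 ang 102.82069203667608
  len 126.9 ang 102.81816419550884
collar ((217.0, 185.5), 61.2475471496582) 7266.0 [504.6 190.2  22. ]
[533.7 262.8] tip top [176.3 167.3] scene [429.4 174.1]
[562.3 138. ] tip top [238.7 154.1] scene [400.7 196.3]
[455.7 245. ] tip top [183.5 205.8] scene [403.4 162.7]
[484.3 120.2] tip top [246.4 192.4] scene [374.1 183.5]
```

Deck: centre about (0.648, -0.1965), long axis 108.3°. The top and scene views agree within 2 mm. Stage: top gives (0.5075, 0.192) and scene gives (0.506, 0.196), both at 102.85°; I'll look again once the deck is held over it. Now I'll move above the deck.

{"fn": "play_rows", "kwargs": {
  "steps": [
    {"travel": [-2, 2.8, 0], "turn": 0.1},
    {"travel": [-4.7, 6.7, 0], "turn": 0.2},
    {"travel": [-7.5, 10.6, 0], "turn": 0.3},
    {"travel": [-10.3, 14.6, 0], "turn": 0.4},
    {"travel": [-13.1, 18.6, 0], "turn": 0.5},
    {"travel": [-15.9, 22.6, 0], "turn": 0.6},
    {"travel": [-18.7, 26.6, 0], "turn": 0.7},
    {"travel": [-21.5, 30.6, 0], "turn": 0.8},
    {"travel": [-24.3, 34.6, 0], "turn": 0.843},
    {"travel": [-27.1, 38.6, 0], "turn": 0.843},
    {"travel": [-29.9, 42.6, 0], "turn": 0.843},
    {"travel": [-32.7, 46.6, 2], "turn": 0.843},
    {"travel": [-35.5, 50.5, 4], "turn": 0.843},
    {"travel": [-38.3, 54.4, 6], "turn": 0.843},
    {"travel": [-41, 58.3, 8], "turn": 0.843},
    {"travel": [-43.7, 62, 10], "turn": 0.843},
    {"travel": [-46, 65.3, 12], "turn": 0.843},
    {"travel": [-47.35, 67.3, 13], "turn": 0.843},
    {"travel": [-47.35, 67.3, 13], "turn": 0.843},
    {"travel": [-47.35, 67.3, 13], "turn": 0.843}
  ],
  "hand": 1
}}

```text
time_s: 2.1
tool_pos: [0.6477, -0.1969, 0.2734]
orientation: [[0.95, 0.314, -0.002], [0.314, -0.95, 0.001], [-0.002, -0.002, -1.0]]
wrist_force: [-0.1, 0.1, 0.2]
width: 0.0853
```

Run:
```python
from rig import sensors, snapshot
import cv2,numpy as np
for n in("scene","top"):
    cv2.imwrite(f"pics/{n}1.png",cv2.cvtColor(snapshot(n),cv2.COLOR_RGB2BGR))
s=sensors.observe();print(s["time_s"],s["tool_pos"],s["orientation"].round(4),s["wrist_force"])
a,b=cv2.imread("pics/scene1.png"),cv2.imread("pics/top1.png")
cv2.imwrite("pics/both1.png",np.vstack([cv2.resize(a[120:360,160:480],(640,480))[:, :],]))
```

```text
2.2 [ 0.64778359 -0.19569981  0.27490624] [[ 9.489e-01  3.154e-01 -5.000e-04]
 [ 3.154e-01 -9.489e-01  5.000e-04]
 [-3.000e-04 -6.000e-04 -1.000e+00]] [-0.43502638  0.82518378  1.1516196 ]
```

View pics/both1.png

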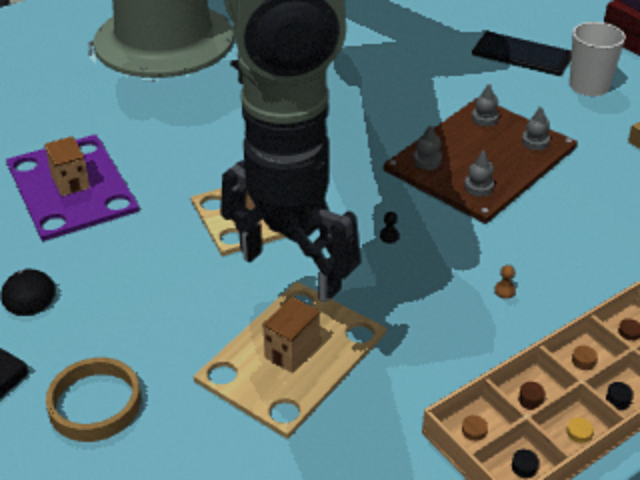

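The gripper hangs over the tower at about (290,330) in this crop, with the jaws along the deck's x. The square deck's tower is behind it and clear. I'll descend and grip.

{"fn": "play_rows", "kwargs": {
  "steps": [
    {"travel": [0, 0, 2]},
    {"travel": [0, 0, 4]},
    {"travel": [0, 0, 5.5]},
    {"travel": [0, 0, 7]},
    {"travel": [0, 0, 8]},
    {"travel": [0, 0, 8.4]},
    {"travel": [0, 0, 8.4]},
    {"travel": [0, 0, 8.4]}
  ]
}}

```text
$.steps[0]: bad value
```

{"fn": "play_rows", "kwargs": {
  "steps": [
    {"travel": [0, 0, 0]},
    {"travel": [0, 0, 0]},
    {"travel": [0, 0, 0]},
    {"travel": [0, 0, 0]},
    {"travel": [0, 0, 0]},
    {"travel": [0, 0, 0]},
    {"travel": [0, 0, 0]},
    {"travel": [0, 0, 0]},
    {"travel": [0, 0, 0]},
    {"travel": [0, 0, 0]}
  ],
  "hand": 0,
  "force": 50
}}

```text
$.steps[0]: bad value
```

{"fn": "play_rows", "kwargs": {
  "steps": [
    {"travel": [0, 0, -0.5]},
    {"travel": [0, 0, -1.5]},
    {"travel": [0, 0, -3.5]},
    {"travel": [0, 0, -6]},
    {"travel": [0, 0, -8.5]},
    {"travel": [0, 0, -11]},
    {"travel": [0, 0, -13]},
    {"travel": [0, 0, -14]},
    {"travel": [0, 0, -14]}
  ]
}}

```text
$.steps[0]: bad value
```

Run:
```python
from rig import sensors, snapshot
import cv2,numpy as np
for n in("scene",):
    cv2.imwrite(f"pics/{n}2.png",cv2.cvtColor(snapshot(n),cv2.COLOR_RGB2BGR))
s=sensors.observe();print(s["time_s"],s["tool_pos"],s["orientation"].round(4),s["wrist_force"],s["width"],s["qpos"])
```

```text
2.25 [ 0.64789962 -0.19553808  0.27538138] [[ 9.489e-01  3.157e-01  2.000e-04]
 [ 3.157e-01 -9.489e-01  1.000e-04]
 [ 2.000e-04 -0.000e+00 -1.000e+00]] [0.58608738 0.04017569 0.76313865] 0.08553997989651095 [-4.02112956e-01  6.57054920e-01  4.81855639e-03  9.18415190e-01
  1.77758341e-04  8.47465648e-01]
```

View pics/scene2.png

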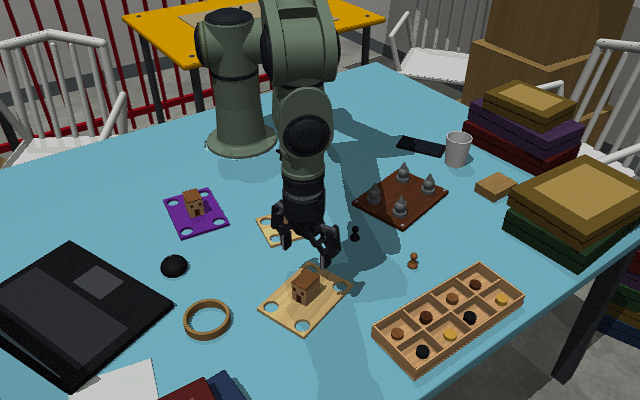

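All three calls were refused and nothing moved, because every row needs "turn". I'll send them again one at a time.

{"fn": "play_rows", "kwargs": {
  "steps": [
    {"travel": [0, 0, 2], "turn": 0},
    {"travel": [0, 0, 4], "turn": 0},
    {"travel": [0, 0, 5.5], "turn": 0},
    {"travel": [0, 0, 7], "turn": 0},
    {"travel": [0, 0, 8], "turn": 0},
    {"travel": [0, 0, 8.4], "turn": 0},
    {"travel": [0, 0, 8.4], "turn": 0},
    {"travel": [0, 0, 8.4], "turn": 0}
  ]
}}

```text
time_s: 3.05
tool_pos: [0.6485, -0.1968, 0.1912]
orientation: [[0.949, 0.315, 0.001], [0.315, -0.949, -0.0], [0.001, 0.001, -1.0]]
wrist_force: [0.0, -0.0, 0.6]
width: 0.0852
```

{"fn": "play_rows", "kwargs": {
  "steps": [
    {"travel": [0, 0, 0], "turn": 0},
    {"travel": [0, 0, 0], "turn": 0},
    {"travel": [0, 0, 0], "turn": 0},
    {"travel": [0, 0, 0], "turn": 0},
    {"travel": [0, 0, 0], "turn": 0},
    {"travel": [0, 0, 0], "turn": 0},
    {"travel": [0, 0, 0], "turn": 0},
    {"travel": [0, 0, 0], "turn": 0}
  ],
  "hand": 0,
  "force": 50
}}

```text
time_s: 3.85
tool_pos: [0.6484, -0.1968, 0.1912]
orientation: [[0.949, 0.315, 0.001], [0.315, -0.949, -0.0], [0.001, 0.001, -1.0]]
wrist_force: [-0.0, 0.2, 4.8]
width: 0.0352
```

Width is 35 mm, so the tower is gripped. Lifting.

{"fn": "play_rows", "kwargs": {
  "steps": [
    {"travel": [0, 0, -0.4], "turn": 0},
    {"travel": [0, 0, -1], "turn": 0},
    {"travel": [0, 0, -2.5], "turn": 0},
    {"travel": [0, 0, -4.5], "turn": 0},
    {"travel": [0, 0, -7], "turn": 0},
    {"travel": [0, 0, -9.5], "turn": 0},
    {"travel": [0, 0, -11.5], "turn": 0},
    {"travel": [0, 0, -12.6], "turn": 0},
    {"travel": [0, 0, -13], "turn": 0},
    {"travel": [0, 0, -13], "turn": 0}
  ]
}}

```text
time_s: 4.85
tool_pos: [0.6481, -0.1966, 0.321]
orientation: [[0.949, 0.315, 0.0], [0.315, -0.949, -0.0], [0.0, 0.0, -1.0]]
wrist_force: [0.0, -0.1, -2.5]
width: 0.0353
```

Run:
```python
from rig import sensors, snapshot
import cv2,numpy as np
for n in("scene",):
    cv2.imwrite(f"pics/{n}3.png",cv2.cvtColor(snapshot(n),cv2.COLOR_RGB2BGR))
s=sensors.observe();print(s["time_s"],s["tool_pos"],s["orientation"].round(4),s["wrist_force"],s["torque"],s["width"],s["qpos"])
R=s["orientation"];t=np.array([.507,.194,s["tool_pos"][2]])-s["tool_pos"]
print("cm",R.T@t*100, "turn",np.arctan2(R[1,0],R[0,0])-np.radians(12.85))
```

```text
4.9 [ 0.64785615 -0.1965498   0.32002678] [[ 9.492e-01  3.146e-01 -1.000e-03]
 [ 3.146e-01 -9.492e-01  4.000e-04]
 [-9.000e-04 -7.000e-04 -1.000e+00]] [-0.50709943  0.68255111 -2.73278723] [-0.00114705  0.03313958 -0.01997108] 0.03543417497981919 [-4.03483665e-01  6.20833833e-01  6.00509506e-02  1.01113678e+00
 -1.78806263e-05  8.47313699e-01]
cm [-1.08520352e+00 -4.15032215e+01  3.12341780e-02] turn 0.09572447623609023
```

View pics/scene3.png

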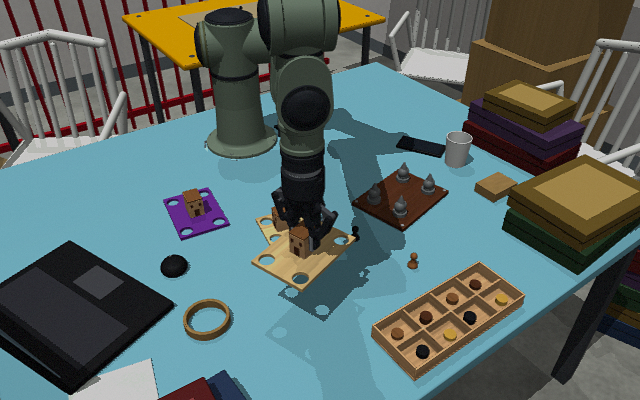

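The deck is held level at about (300,250), with its underside near z=0.13 and a load of about 2.6 N. Now I'll carry it over the stage.

{"fn": "play_rows", "kwargs": {
  "steps": [
    {"travel": [0, -1, 0], "turn": 0.0},
    {"travel": [-0.1, -3, 0], "turn": 0.01},
    {"travel": [-0.2, -6, 0], "turn": 0.02},
    {"travel": [-0.3, -9.5, 0], "turn": 0.03},
    {"travel": [-0.4, -13, 0], "turn": 0.04},
    {"travel": [-0.5, -16.5, 0], "turn": 0.05},
    {"travel": [-0.6, -20, 0], "turn": 0.06},
    {"travel": [-0.7, -23.5, 0], "turn": 0.07},
    {"travel": [-0.8, -27, 0], "turn": 0.08},
    {"travel": [-0.9, -30.5, 0], "turn": 0.09},
    {"travel": [-1, -34, 0], "turn": 0.096},
    {"travel": [-1.1, -37, 0], "turn": 0.096},
    {"travel": [-1.1, -39.3, 0], "turn": 0.096},
    {"travel": [-1.1, -40.8, 0], "turn": 0.096},
    {"travel": [-1.1, -41.5, 0], "turn": 0.096},
    {"travel": [-1.1, -41.5, 0], "turn": 0.096},
    {"travel": [-1.1, -41.5, 0], "turn": 0.096}
  ]
}}

```text
time_s: 6.6
tool_pos: [0.5074, 0.1933, 0.3205]
orientation: [[0.975, 0.221, -0.0], [0.221, -0.975, -0.001], [-0.0, 0.001, -1.0]]
wrist_force: [-1.0, -0.2, -2.2]
width: 0.0354
```

Run:
```python
from rig import sensors, snapshot
import cv2,numpy as np
for n in("scene","top"):
    cv2.imwrite(f"pics/{n}4.png",cv2.cvtColor(snapshot(n),cv2.COLOR_RGB2BGR))
s=sensors.observe();print(s["time_s"],s["tool_pos"],s["orientation"].round(4),s["wrist_force"],s["torque"],s["width"])
a=cv2.imread("pics/scene4.png")[100:240,310:490];b=cv2.imread("pics/top4.png")[90:270,120:320]
cv2.imwrite("pics/s4.png",cv2.resize(a,None,fx=4,fy=4,interpolation=cv2.INTER_CUBIC))
cv2.imwrite("pics/t4.png",cv2.resize(b,None,fx=3,fy=3,interpolation=cv2.INTER_CUBIC))
```

```text
6.7 [0.50757053 0.19294911 0.32061992] [[ 9.754e-01  2.206e-01  1.000e-04]
 [ 2.206e-01 -9.754e-01 -3.000e-04]
 [ 0.000e+00  3.000e-04 -1.000e+00]] [ 0.05179476 -0.64888759 -2.74671683] [ 0.03276132 -0.00271802  0.04638185] 0.035253696385660636
```

View pics/s4.png

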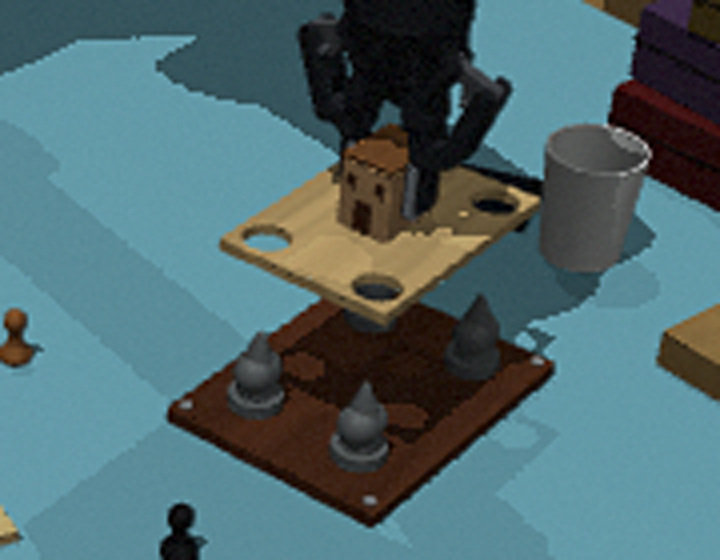

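View pics/t4.png

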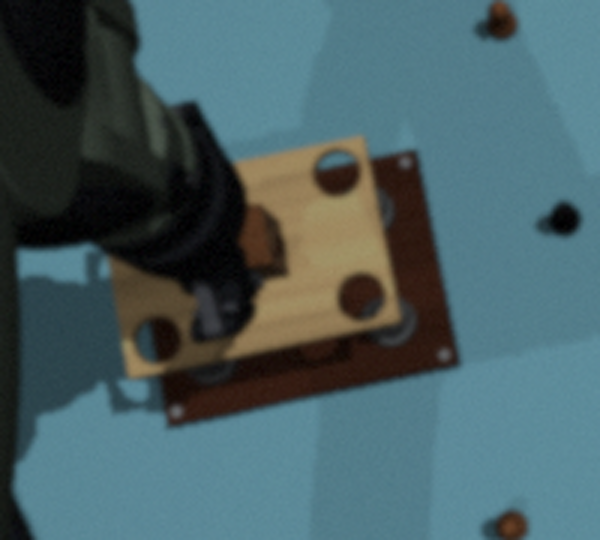

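The deck is over the stage, with its holes at (267,237), (378,289) and (494,204) in the scene crop. I'll lower it to just above the tips and compare the holes with the tips there.

{"fn": "play_rows", "kwargs": {
  "steps": [
    {"travel": [0, 0, 1], "turn": 0},
    {"travel": [0, 0, 2.2], "turn": 0},
    {"travel": [0, 0, 3.4], "turn": 0},
    {"travel": [0, 0, 4.4], "turn": 0},
    {"travel": [0, 0, 5], "turn": 0},
    {"travel": [0, 0, 5.2], "turn": 0},
    {"travel": [0, 0, 5.2], "turn": 0}
  ]
}}

```text
time_s: 7.4
tool_pos: [0.5071, 0.1939, 0.2683]
orientation: [[0.975, 0.222, -0.001], [0.222, -0.975, -0.0], [-0.001, 0.0, -1.0]]
wrist_force: [0.1, -0.1, -2.9]
width: 0.036
```

Run:
```python
from rig import sensors, snapshot
import cv2,numpy as np
for n in("scene","top"):
    cv2.imwrite(f"pics/{n}5.png",cv2.cvtColor(snapshot(n),cv2.COLOR_RGB2BGR))
s=sensors.observe();print(s["time_s"],s["tool_pos"],s["wrist_force"],s["torque"],s["width"])
a=cv2.imread("pics/scene5.png")[130:230,340:460];b=cv2.imread("pics/top5.png")[110:230,140:290]
cv2.imwrite("pics/s5.png",cv2.resize(a,None,fx=6,fy=6,interpolation=cv2.INTER_CUBIC))
cv2.imwrite("pics/t5.png",cv2.resize(b,None,fx=4,fy=4,interpolation=cv2.INTER_CUBIC))
```

```text
7.5 [0.50738458 0.19393361 0.26901691] [ 0.50902699  0.12168823 -2.29330671] [-0.0647154  -0.02852706 -0.02879339] 0.03570714586354315
```

View pics/s5.png

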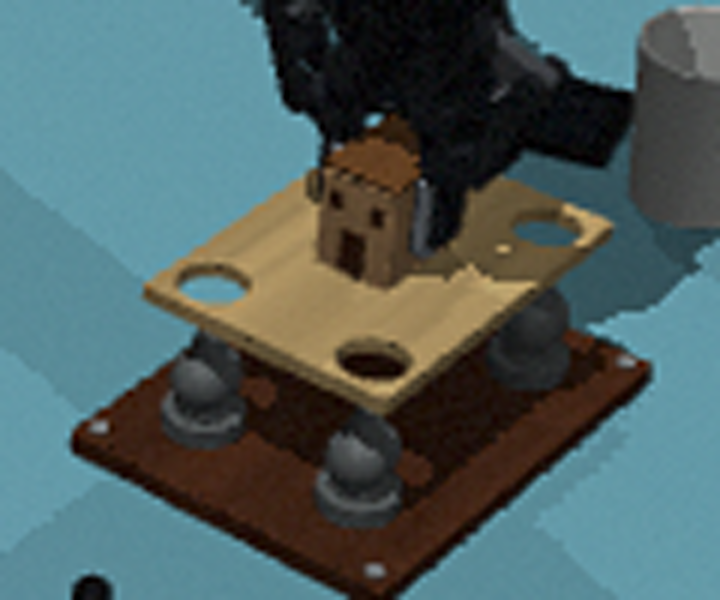

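View pics/t5.png

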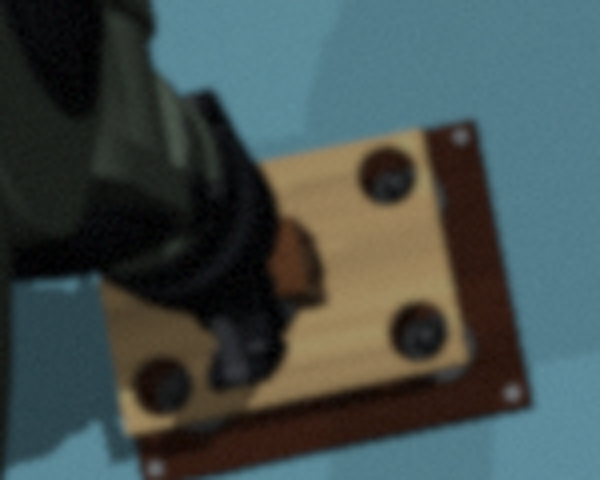

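Run:
```python
from meas import *
c=lambda p,f,o:((p[0]+.5)/f-.5+o[0],(p[1]+.5)/f-.5+o[1])
z=.269-.191+.008
S=np.array([onz("scene",*c(p,6,(340,130)),z)[:2]*1000 for p in[(214,283),(374,360),(545,228)]])
T=np.array([onz("top",*c(p,4,(140,110)),z)[:2]*1000 for p in[(388,175),(418,331),(162,384)]])
print("scene holes",S.round(1),"centre",(S[0]+S[2])/2, np.linalg.norm(S[1]-S[2]),np.linalg.norm(S[1]-S[0]))
print("top holes",T.round(1),"centre",(T[0]+T[2])/2,np.linalg.norm(T[1]-T[2]),np.linalg.norm(T[1]-T[0]))
d=S[2]-S[1];print(np.degrees(np.arctan2(d[1],d[0]))); d=T[2]-T[1];print(np.degrees(np.arctan2(d[1],d[0])))
```

```text
scene holes [[482.8 123.7]
 [561.  140.6]
 [531.9 264.9]] centre [507.33629066 194.30631504] 127.65045313249551 80.07352838958978
top holes [[559.6 138.9]
 [481.8 121.6]
 [454.1 246.1]] centre [506.87711651 192.47763014] 127.49219036039192 79.68808543062599
103.18897726636833
102.55174470184154
```

In each view the holes match the tips and stage centre within 2 mm, and hole spacing is 127.6 x 80 mm against 128 x 80. I'll lower slowly over the points, stopping just short of the heads.

{"fn": "play_rows", "kwargs": {
  "steps": [
    {"travel": [0, 0, 0.5], "turn": 0},
    {"travel": [0, 0, 1], "turn": 0},
    {"travel": [0, 0, 1.5], "turn": 0},
    {"travel": [0, 0, 2], "turn": 0},
    {"travel": [0, 0, 2.4], "turn": 0},
    {"travel": [0, 0, 2.8], "turn": 0},
    {"travel": [0, 0, 3.0], "turn": 0},
    {"travel": [0, 0, 3.2], "turn": 0},
    {"travel": [0, 0, 3.2], "turn": 0}
  ]
}}

```text
time_s: 8.4
tool_pos: [0.5073, 0.1936, 0.2366]
orientation: [[0.975, 0.222, 0.0], [0.222, -0.975, -0.001], [0.0, 0.001, -1.0]]
wrist_force: [0.5, -0.4, -1.5]
width: 0.0357
```

```bash
cat > look.py <<'E'
import sys
from rig import sensors, snapshot
import cv2,numpy as np
k=sys.argv[1]
cv2.imwrite(f"pics/scene{k}.png",cv2.cvtColor(snapshot("scene"),cv2.COLOR_RGB2BGR))
s=sensors.observe();print(s["time_s"],s["tool_pos"],s["orientation"][:,0].round(4),s["wrist_force"],s["torque"],s["width"])
a=cv2.imread(f"pics/scene{k}.png")[130:230,340:460]
cv2.imwrite(f"pics/s{k}.png",cv2.resize(a,None,fx=6,fy=6,interpolation=cv2.INTER_CUBIC))
E
python3 look.py 6
```

```text
8.45 [0.50732059 0.19368957 0.23673208] [9.751e-01 2.219e-01 2.000e-04] [-0.01290784 -0.20757104 -1.53380274] [-0.24827063 -0.05159125  0.0020939 ] 0.03550720024135437
```

View pics/s6.png

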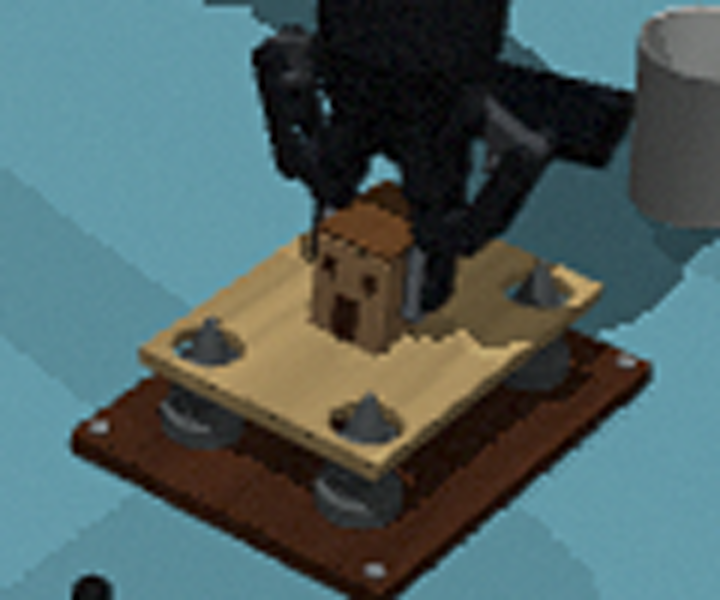

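Three points show through their holes at (210,340), (370,415) and (543,285), sitting about 1 mm to the +y side. The torque agrees. I'll shift 1 mm, ease down onto the heads and let go.

{"fn": "play_rows", "kwargs": {
  "steps": [
    {"travel": [-0.05, -0.1, 0], "turn": 0},
    {"travel": [-0.05, -0.12, 0.1], "turn": 0},
    {"travel": [-0.05, -0.12, 0.2], "turn": 0},
    {"travel": [-0.05, -0.12, 0.2], "turn": 0}
  ]
}}

```text
time_s: 8.85
tool_pos: [0.5074, 0.1941, 0.2356]
orientation: [[0.975, 0.221, 0.003], [0.221, -0.975, -0.003], [0.003, 0.004, -1.0]]
wrist_force: [2.0, -6.0, 2.2]
width: 0.0356
```

```bash
python3 look.py 7
```

```text
8.9 [0.50745947 0.19409474 0.2355956 ] [0.9752 0.2212 0.0026] [ 2.01469657 -6.3418801   2.26988393] [-1.31954874 -0.54965882  0.01368743] 0.0354262963094285
```

The shift raised the side load to 6 N in -y, so it went the wrong way. I'll back it out, then open.

{"fn": "play_rows", "kwargs": {
  "steps": [
    {"travel": [0.1, 0.2, 0], "turn": 0},
    {"travel": [0.1, 0.2, 0], "turn": 0},
    {"travel": [0.1, 0.2, 0], "turn": 0}
  ]
}}

```text
time_s: 9.2
tool_pos: [0.5081, 0.1932, 0.2352]
orientation: [[0.975, 0.222, 0.001], [0.222, -0.975, 0.0], [0.001, -0.0, -1.0]]
wrist_force: [0.3, -2.0, 3.7]
width: 0.0356
```

```bash
python3 look.py 8
```

```text
9.25 [0.50814308 0.19324349 0.23520988] [0.975  0.222  0.0012] [-0.18838987 -2.97249653  5.46511398] [-0.51698307  0.00766277 -0.16739759] 0.03551766443828112
```

View pics/s8.png

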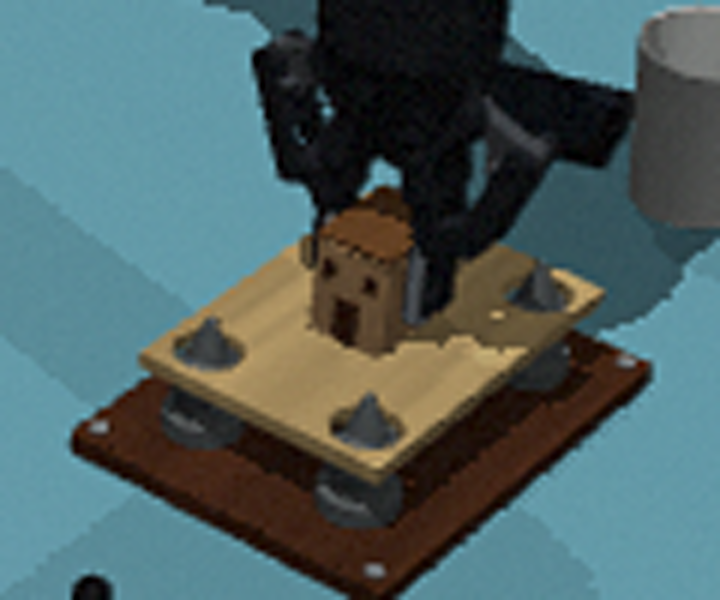

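It rests on the heads with the side load down to about 3 N. Letting go and rising clear of the tower.

{"fn": "play_rows", "kwargs": {
  "steps": [
    {"travel": [0, 0, 0], "turn": 0},
    {"travel": [0, 0, 0], "turn": 0},
    {"travel": [0, 0, 0], "turn": 0},
    {"travel": [0, 0, 0], "turn": 0},
    {"travel": [0, 0, 0], "turn": 0},
    {"travel": [0, 0, -0.5], "turn": 0},
    {"travel": [0, 0, -1.5], "turn": 0},
    {"travel": [0, 0, -3], "turn": 0},
    {"travel": [0, 0, -5], "turn": 0},
    {"travel": [0, 0, -7], "turn": 0},
    {"travel": [0, 0, -8], "turn": 0},
    {"travel": [0, 0, -8], "turn": 0}
  ],
  "hand": 1
}}

```text
time_s: 10.45
tool_pos: [0.5085, 0.1933, 0.3167]
orientation: [[0.975, 0.222, 0.004], [0.222, -0.975, 0.001], [0.004, -0.0, -1.0]]
wrist_force: [0.8, -0.0, 0.6]
width: 0.0857
```

```bash
python3 look.py 9
```

```text
10.5 [0.50805398 0.19320927 0.31540593] [0.975  0.2221 0.0018] [0.28922259 0.72943103 0.20614159] [ 0.01479389 -0.00628497 -0.01670523] 0.08577535937274117
```

View pics/s9.png

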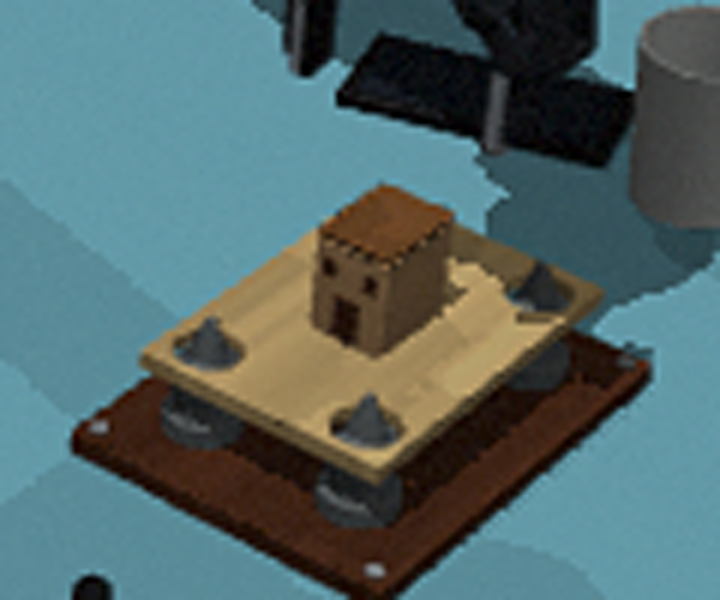

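The deck sits on the heads, with points up through the visible holes. I'll check where the roof centre is before pressing.

Run:
```python
from h import *
for z in(.100,.102,.104):
  P=np.array([onz("scene",(x+.5)/6-.5+340,(y+.5)/6-.5+130,z) for x,y in[(385,184),(454,217),(384,264),(317,230)]])
  print(z,(P.mean(0)*1000).round(1),[np.linalg.norm(P[i]-P[i-1]).round(4)*1000 for i in range(4)])
for z in(.05,.052):
  # board top corners: left, front, right
  Q=np.array([onz("scene",(x+.5)/6-.5+340,(y+.5)/6-.5+130,z) for x,y in[(140,354),(377,470),(604,288)]])
  print(((Q[0]+Q[2])/2*1000).round(1),np.linalg.norm(Q[1]-Q[0]),np.linalg.norm(Q[2]-Q[1]))
```

```text
0.1 [505.3 196.2 100. ] [np.float64(48.300000000000004), np.float64(36.0), np.float64(48.7), np.float64(35.1)]
0.102 [507.4 194.  102. ] [np.float64(48.099999999999994), np.float64(35.9), np.float64(48.5), np.float64(35.0)]
0.104 [509.6 191.7 104. ] [np.float64(48.0), np.float64(35.8), np.float64(48.4), np.float64(34.9)]
[505.1 197.8  50. ] 0.11919471685653454 0.17209668378284312
[507.1 195.7  52. ] 0.11887207959859405 0.17163085103772938
```

{"fn": "play_rows", "kwargs": {
  "steps": [
    {"travel": [0, 0, 0], "turn": 0},
    {"travel": [0, 0, 0], "turn": 0},
    {"travel": [0, 0, 0], "turn": 0},
    {"travel": [0, 0, 0], "turn": 0},
    {"travel": [0, 0, 0], "turn": 0},
    {"travel": [0, 0, 0], "turn": 0},
    {"travel": [0, 0, 0], "turn": 0},
    {"travel": [0, 0, 0], "turn": 0}
  ],
  "hand": 0
}}

```text
time_s: 11.3
tool_pos: [0.5078, 0.1932, 0.3147]
orientation: [[0.975, 0.222, 0.0], [0.222, -0.975, -0.0], [0.0, 0.0, -1.0]]
wrist_force: [-0.1, 0.9, -1.1]
width: -0.0002
```

The roof centre at (507.4, 194.0) matches the tool axis within 1 mm. Contact is expected at TCP z of about 0.275, and home at about 0.253. I'll approach gently and then press in steps.

{"fn": "play_rows", "kwargs": {
  "steps": [
    {"travel": [0, 0, 1], "turn": 0},
    {"travel": [0, 0, 2], "turn": 0},
    {"travel": [0, 0, 3], "turn": 0},
    {"travel": [0, 0, 3.5], "turn": 0},
    {"travel": [0, 0, 3.7], "turn": 0},
    {"travel": [0, 0, 3.9], "turn": 0},
    {"travel": [0, 0, 4.1], "turn": 0},
    {"travel": [0, 0, 4.1], "turn": 0}
  ]
}}

```text
time_s: 12.1
tool_pos: [0.5082, 0.1932, 0.2749]
orientation: [[0.975, 0.222, 0.002], [0.222, -0.975, 0.0], [0.002, 0.0, -1.0]]
wrist_force: [-1.0, 0.1, 6.3]
width: 0.0003
```

Contact at z=0.275 with 6 N, as predicted. Pressing on in small steps.

{"fn": "play_rows", "kwargs": {
  "steps": [
    {"travel": [0, 0, 0.1], "turn": 0},
    {"travel": [0, 0, 0.2], "turn": 0},
    {"travel": [0, 0, 0.3], "turn": 0},
    {"travel": [0, 0, 0.3], "turn": 0},
    {"travel": [0, 0, 0.3], "turn": 0}
  ]
}}

```text
time_s: 12.6
tool_pos: [0.5095, 0.1935, 0.2733]
orientation: [[0.975, 0.222, 0.006], [0.222, -0.975, 0.001], [0.006, 0.0, -1.0]]
wrist_force: [-0.1, 0.5, 11.1]
width: 0.0
```

{"fn": "play_rows", "kwargs": {
  "steps": [
    {"travel": [0, 0, 0.1], "turn": 0},
    {"travel": [0, 0, 0.2], "turn": 0},
    {"travel": [0, 0, 0.3], "turn": 0},
    {"travel": [0, 0, 0.4], "turn": 0},
    {"travel": [0, 0, 0.4], "turn": 0},
    {"travel": [0, 0, 0.4], "turn": 0}
  ]
}}

```text
time_s: 13.2
tool_pos: [0.5112, 0.1939, 0.2699]
orientation: [[0.975, 0.222, 0.01], [0.222, -0.975, 0.003], [0.011, -0.0, -1.0]]
wrist_force: [3.9, 1.9, 9.4]
width: -0.0001
```

```bash
python3 look.py 10
```

```text
13.25 [0.51113368 0.19389862 0.26991748] [0.975  0.222  0.0107] [ 3.22488174  1.28776708 10.73366728] [ 0.21977683 -0.89223929  0.00923472] 0.00020103308612684197
```

View pics/s10.png

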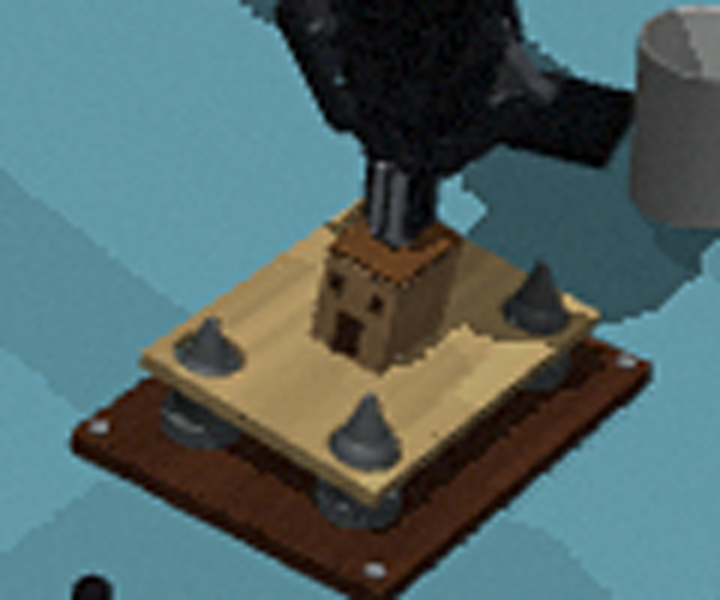

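The +x side (front and right standoffs) is going down first. Under load the arm leans 3 mm to +x, so the press is off centre. I'll lift off and press a little to the -x side.

{"fn": "play_rows", "kwargs": {
  "steps": [
    {"travel": [0, 0, -0.5], "turn": 0},
    {"travel": [0, 0, -1.2], "turn": 0},
    {"travel": [0, 0, -2.5], "turn": 0},
    {"travel": [0, 0, -2.5], "turn": 0}
  ]
}}

```text
time_s: 13.65
tool_pos: [0.5083, 0.1933, 0.2935]
orientation: [[0.975, 0.222, 0.002], [0.222, -0.975, 0.001], [0.002, -0.0, -1.0]]
wrist_force: [0.8, -0.2, 0.0]
width: -0.0
```

```bash
python3 look.py 11
```

```text
13.7 [0.50814519 0.19324663 0.292719  ] [0.975  0.2222 0.0017] [-0.03367771  0.35343325  0.04863724] [-0.0289648   0.08470994  0.07438269] 0.0002924118784222313
```

View pics/s11.png

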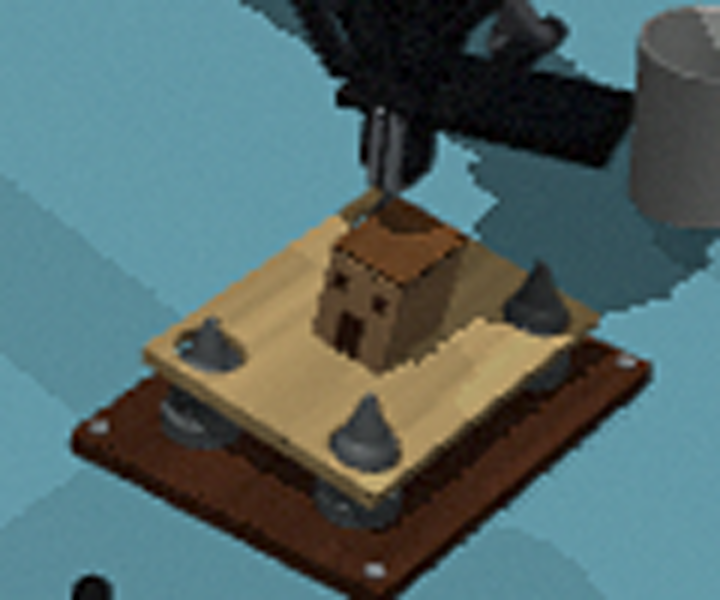

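The deck stays tilted, with the +x side about 8 mm lower than the -x side. Next I'll press 10 mm towards -x on the roof.

{"fn": "play_rows", "kwargs": {
  "steps": [
    {"travel": [-0.5, 0, 0], "turn": 0},
    {"travel": [-1, 0, 0], "turn": 0},
    {"travel": [-1, 0, 0.6], "turn": 0},
    {"travel": [-1, 0, 1.1], "turn": 0},
    {"travel": [-1, 0, 1.4], "turn": 0},
    {"travel": [-1, 0, 1.6], "turn": 0},
    {"travel": [-1, 0, 1.8], "turn": 0},
    {"travel": [-1, 0, 1.8], "turn": 0}
  ]
}}

```text
time_s: 14.5
tool_pos: [0.4981, 0.1909, 0.2734]
orientation: [[0.975, 0.222, -0.0], [0.222, -0.975, -0.0], [-0.0, -0.0, -1.0]]
wrist_force: [-0.0, -0.7, -0.9]
width: -0.0001
```

{"fn": "play_rows", "kwargs": {
  "steps": [
    {"travel": [0, 0, 0.1], "turn": 0},
    {"travel": [0, 0, 0.2], "turn": 0},
    {"travel": [0, 0, 0.3], "turn": 0},
    {"travel": [0, 0, 0.4], "turn": 0},
    {"travel": [0, 0, 0.4], "turn": 0}
  ]
}}

```text
time_s: 15.0
tool_pos: [0.499, 0.1911, 0.271]
orientation: [[0.975, 0.222, 0.003], [0.222, -0.975, 0.001], [0.003, 0.0, -1.0]]
wrist_force: [1.0, -0.2, 6.9]
width: -0.0004
```

```bash
python3 look.py 12
```

```text
15.05 [0.49906019 0.19108923 0.27098759] [0.975  0.2221 0.0035] [ 0.62539053 -0.14813897  5.61006585] [-0.01379232 -0.08974269  0.00605987] -0.00029310555101414674
```

View pics/s12.png

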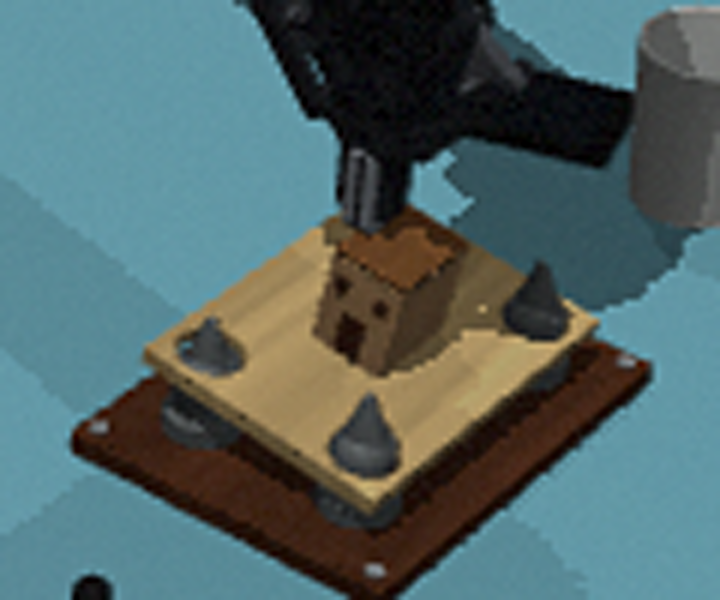

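Contact is on the -x part of the roof at (370,225) with 6 N. Pressing on, with a small -x correction for the lean.

{"fn": "play_rows", "kwargs": {
  "steps": [
    {"travel": [-0.05, 0, 0.15], "turn": 0},
    {"travel": [-0.1, 0, 0.3], "turn": 0},
    {"travel": [-0.15, 0, 0.45], "turn": 0},
    {"travel": [-0.15, 0, 0.6], "turn": 0},
    {"travel": [-0.15, 0, 0.6], "turn": 0}
  ]
}}

```text
time_s: 15.55
tool_pos: [0.4985, 0.1909, 0.2656]
orientation: [[0.975, 0.222, 0.006], [0.222, -0.975, 0.001], [0.006, 0.0, -1.0]]
wrist_force: [2.8, 0.3, 4.5]
width: 0.0
```

```bash
python3 look.py 13
```

```text
15.6 [0.49834353 0.19092364 0.26539912] [0.975  0.222  0.0057] [ 3.58820044 -0.08152277  3.03553662] [ 0.0546289  -0.50743294  0.03505138] -4.9914432204810695e-05
```

View pics/s13.png

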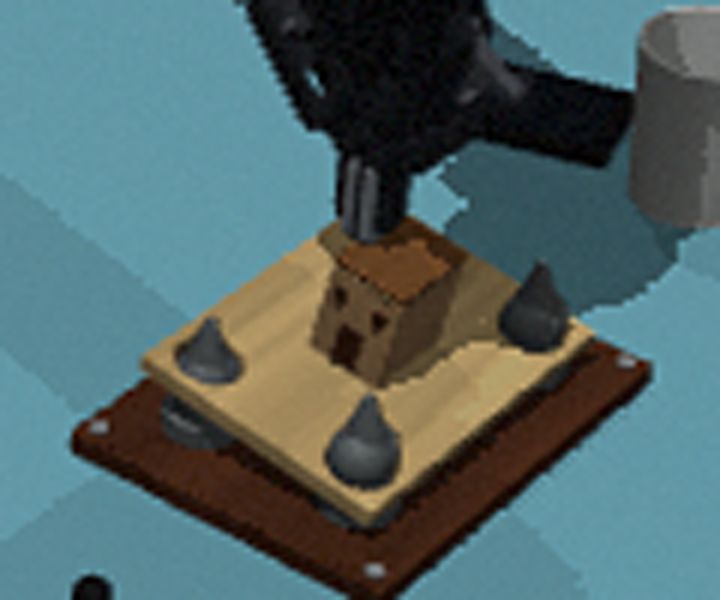

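The +x heads are now through and the -x side is coming down. Continuing at the same place.

{"fn": "play_rows", "kwargs": {
  "steps": [
    {"travel": [0, 0, 0.15], "turn": 0},
    {"travel": [0, 0, 0.3], "turn": 0},
    {"travel": [0, 0, 0.45], "turn": 0},
    {"travel": [0, 0, 0.6], "turn": 0},
    {"travel": [0, 0, 0.6], "turn": 0}
  ]
}}

```text
time_s: 16.1
tool_pos: [0.496, 0.1905, 0.2572]
orientation: [[0.975, 0.222, -0.002], [0.222, -0.975, -0.0], [-0.002, -0.0, -1.0]]
wrist_force: [0.1, -0.7, 0.5]
width: 0.0003
```

```bash
python3 look.py 14
```

```text
16.15 [0.49632189 0.19055604 0.25733905] [ 9.750e-01  2.221e-01 -7.000e-04] [-0.20185329  0.41477989 -0.12142868] [-0.03770524 -0.04356023 -0.00649184] 9.968361569081838e-06
```

View pics/s14.png

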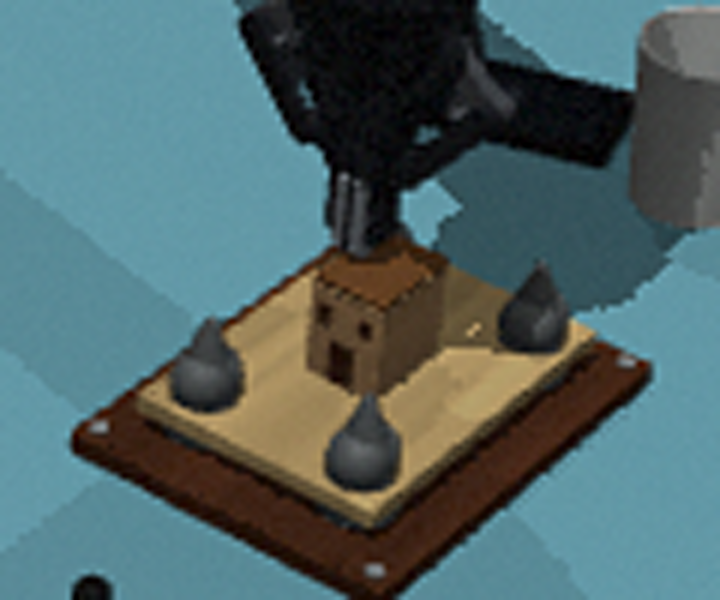

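It snapped down. I'll press once more at the centre to make sure it is seated (TCP z of about 0.253 expected).

{"fn": "play_rows", "kwargs": {
  "steps": [
    {"travel": [0, 0, -0.8], "turn": 0},
    {"travel": [0.5, 0, -0.8], "turn": 0},
    {"travel": [1.0, -0.1, -0.8], "turn": 0},
    {"travel": [1.0, -0.2, -0.2], "turn": 0},
    {"travel": [1.0, -0.2, 0.2], "turn": 0},
    {"travel": [1.0, -0.2, 0.5], "turn": 0},
    {"travel": [0.95, -0.2, 0.8], "turn": 0},
    {"travel": [0.9, -0.2, 1.0], "turn": 0},
    {"travel": [0.9, -0.2, 1.0], "turn": 0}
  ]
}}

```text
time_s: 17.05
tool_pos: [0.505, 0.1947, 0.2532]
orientation: [[0.975, 0.222, 0.004], [0.222, -0.975, 0.0], [0.004, 0.0, -1.0]]
wrist_force: [-14.8, -5.2, 49.5]
width: -0.0001
```

The stop is hard at z=0.2532, exactly home height. The force there rose to 49.5 N, more than I wanted, so I'm lifting off straight away and moving up.

{"fn": "play_rows", "kwargs": {
  "steps": [
    {"travel": [0, 0, -0.8], "turn": 0},
    {"travel": [0, 0, -2.5], "turn": 0},
    {"travel": [0, 0, -5.5], "turn": 0},
    {"travel": [0, 0, -9.5], "turn": 0},
    {"travel": [-2, 3, -13.5], "turn": 0},
    {"travel": [-4, 6, -15], "turn": 0},
    {"travel": [-6, 10, -15], "turn": 0},
    {"travel": [-7, 14, -15], "turn": 0},
    {"travel": [-8, 18, -15], "turn": 0},
    {"travel": [-8, 22, -15], "turn": 0},
    {"travel": [-8, 25, -15], "turn": 0},
    {"travel": [-8, 25, -15], "turn": 0}
  ]
}}

```text
time_s: 18.25
tool_pos: [0.483, -0.07, 0.3972]
orientation: [[0.976, 0.217, 0.0], [0.217, -0.976, -0.001], [-0.0, 0.001, -1.0]]
wrist_force: [-0.5, -0.2, 0.6]
width: -0.0004
```

```bash
python3 look.py 15
python3 - <<'E'
from rig import snapshot
from meas import *
t=cv2.cvtColor(snapshot("top"),cv2.COLOR_RGB2BGR);cv2.imwrite("pics/top15.png",t)
cv2.imwrite("pics/t15.png",cv2.resize(t[120:240,145:295],None,fx=5,fy=5,interpolation=cv2.INTER_CUBIC))
E
```

```text
18.3 [ 0.48248271 -0.06841686  0.3970399 ] [ 9.757e-01  2.189e-01 -8.000e-04] [-0.14470558  0.92042085 -0.04238156] [-0.02174483 -0.00079278  0.04546439] -7.286196976162988e-05
```

View pics/s15.png

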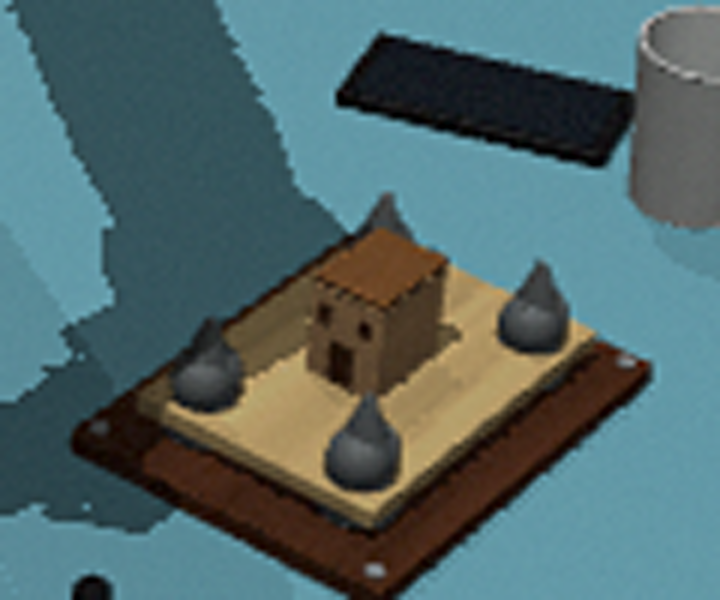

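View pics/t15.png

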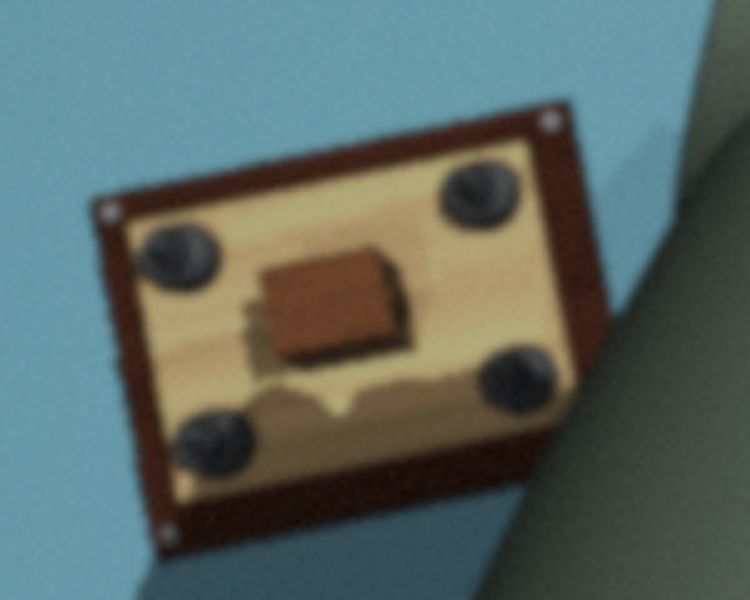

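View pics/scene15.png

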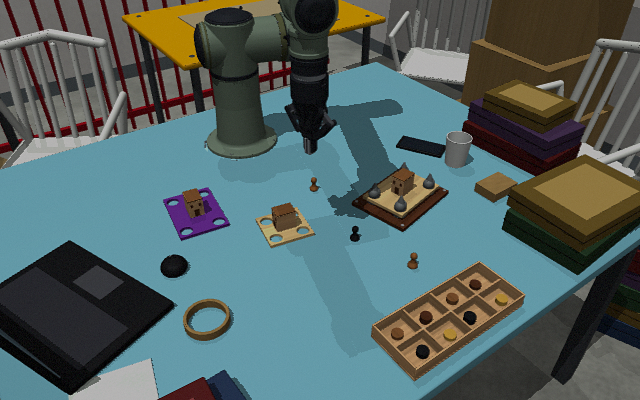

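All four heads stand full above the board, at (180,257), (480,195), (518,380) and (215,443) in the top crop. The square and purple decks have not moved. One numeric level check, then I hand in.

Run:
```python
from h import *
S=lambda x,y:((x+.5)/6-.5+340,(y+.5)/6-.5+130)
T=lambda x,y:((x+.5)/5-.5+145,(y+.5)/5-.5+120)
# roof corners: (top crop, scene crop)
for a,b in(((262,268),(318,279)),((288,352),(380,228)),((376,247),(380,305)),((395,325),(446,260))):pass
rs=[(318,279),(380,228),(446,260),(380,305)];rt=[(262,268),(288,355),(394,327),(376,247)]
us=np.mean([S(*p) for p in rs],0);ut=np.mean([T(*p) for p in rt],0)
P,e=tri(ut,us);print("roof centre",(P*1000).round(1),"gap",e*1000)
for n,a,b in(("front",(527,138),(376,515)),("right",(125,220),(597,332)),):
    P,e=tri(T(*a),S(*b));print(n,(P*1000).round(1),"gap",e*1000)
Q=np.array([onz("scene",*S(*p),.030) for p in[(138,398),(376,515),(597,332)]])
print("edges",np.linalg.norm(Q[1]-Q[0]),np.linalg.norm(Q[2]-Q[1]))
d=(Q[0]-Q[1])[:2]@(Q[2]-Q[1])[:2];print("cos",d/.0204,"centre",(Q[0]+Q[2])/2)
from rig import job
print(job.finish_job())
```

```text
roof centre [508.6 191.1  80.9] gap 3.438778239175523
front [586.6 123.   31.4] gap 3.5935386006257564
right [548.5 289.3  31.7] gap 0.7309098543777243
edges 0.11991008145146806 0.16997011162074213
cos -0.007527318235913815 centre [0.50825181 0.19481801 0.03      ]
the job is handed in; nothing more can be done
None
```

The long deck is on the stage, clicked over all four standoffs and fully home, and I handed the job in at about 18.5 s. I gripped it by its tower, lowered it onto the heads, let go, then pressed on the tower with the fingers shut.

**Last checks that agreed:**
- **Heads:** all four show full above the board in the top view.
- **Height:** the final press stopped at TCP z = 0.2532 m (0.253 expected). The roof measured 80.9 mm (80 expected). The two board corners I could measure were at 31.4 and 31.7 mm (30 expected), so it is level within what the cameras can tell.
- **Size and place:** seen at home height, the board measured 119.9 x 170.0 mm, with its centre about 1–3 mm from the stage centre, within the camera error.
- **Bystanders:** the square deck and the purple look-alike did not move, and the arm was clear of everything.

**What went wrong or disagreed:**
- **Uneven press:** the first centre press tipped the +x side down first, so I levelled it by pressing about 10 mm towards -x. The four did not click down all together.
- **Hard final press:** the seating check reached 49.5 N at the wrist through the fingertips on the tower. That is below the 120 N wrist limit. It is over 40 N, but the fingertips were pressing, not the arm or the gripper's body.
- **Wrong nudge:** before letting go I shifted the deck about 1 mm the wrong way, which gave a 6 N side load, and I backed it out.
- **Camera mismatch:** the two views disagreed by up to about 4 mm in places.

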